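# Tip a sample tube into the length-gauge trough and seat it against the spring pad

### The job

The steel sample tube is standing on end in the open end of the length-gauge trough. Push it over near its top, without lifting it or shoving it along while it stands, so that it falls lengthwise into the trough; then slide it along to the spring pad at the other end and press its end against the pad with about 10 N for a moment, never letting the pad take more than 16 N. Let go gently so that the tube stays lying in the trough resting against the pad, and leave the beech block, the small steel cone and the brass weight where they are.

Things in the scene. Friction and masses are not known exactly. Their poses are not given: they have to be found in the camera images.
- trough_floor (a point): Length-gauge trough, fixed: aluminium base 400 x 70 mm, black rubber floor between two rails (channel 47 mm wide; rail tops 14 mm above the rubber, 26 mm above the worktop). Point: middle of the trough on the rubber floor, 12 mm above the worktop. x axis runs along the trough from the open end (x = -200 mm) to the end stop (block at x = +174 to +196 mm); y across, z up.
- end_stop: Grey end-stop block, 22 x 56 x 46 mm, at the trough's far end; origin under its centre, 10 mm above the worktop; axes as the trough's. On the tube's side it carries a round steel spring pad, 36 mm across, facing the open end. The pad yields 2.5 N per mm, from 0 N at rest, and bottoms after 20 mm; it is damped (100 N per m/s), so meet it slowly.
- tube_center (a point): Centre of the round steel sample tube, 200 mm long, 41 mm across, 0.22 to 0.4 kg. Starts on end on the rubber near the open end, between the rails. y axis: its length, from foot to top; x and z lie across (the tube may be turned or roll about its length). Under 2 N at 3/4 height tips it over its foot edge; then it falls by itself. Friction coefficient on the rubber about 0.6 (0.45 to 0.75).
- tube_foot (a point): Centre of the end face on which the sample tube stands at first; its y axis points into the tube along its length. After the fall this end faces the open end of the trough and is the one to push. Lying free, the tube slides with 1 to 3 N; if the pushing finger also bears down on it, friction grows and the pad gets that much less than the push, so keep the vertical force small or allow for it.
- beech_block: Bystander: small beech block, 48 x 105 x 24 mm, lying on the worktop; origin under its centre.
- spare_cone: Bystander: small pointed steel cone, 30 mm across, 40 mm high, standing on the worktop; origin under its centre.
- weight_500g: Bystander: brass weight, 38 mm across, 52 mm high, on the worktop; origin under its centre.
- pad_nominal (a point): Middle setting of the spring pad's front face centre, fixed to the end stop (trough x = +125 mm, 34 mm above the worktop; axes as the trough's). A screw holds the pad's real rest place up to 12 mm nearer to or farther from the open end; that setting is not measured: feel or see it.

How it is judged:
By the outcome, as a careful person would: the job done as asked, in the order asked, and still so for the second after the job is handed in, with the robot touching nothing.
It also fails if it takes over 58 s, if anything falls off the work surface, if the arm or the gripper's body presses on something with over 40 N, if the wrist force passes 120 N, or if a joint passes its speed limit or range.

### The arm

A 6-joint arm with a two-finger parallel gripper is mounted at the origin on a cart in front of the work surface, level with it; the furniture and walls round the work are solid. World frame = base frame: x ahead of the robot, y to its left, z up, the work surface at z = 0. Lengths are in m, angles in rad, forces in N, time in s.
With the tool pointing down it reaches from about 0.375 to 0.925 m from the base axis. Payload 5.7 kg.
Tool frame: the origin (TCP) lies on the centre line of the jaws, within the pads' length; the fingertips stand 22 mm ahead of it and the grasp point (between the pads) lies 3 mm ahead of it; x points along the fingers, y is the direction in which the jaws open and shut, and the axes are right-handed (so a half turn about x gives the same grasp; the last joint's range is limited). The gripper opens to 88 mm and grips with 3 to 60 N. Pads are 20 mm wide; open, the fingers measure 115 mm over their backs; the gripper's body (75 mm by 178 mm) begins 61 mm behind the grasp point.
Start: joints at [-1.217, 0.359, 1.51, -0, 1.272, -0.115], TCP at [0.271, -0.535, 0.245] pointing down, gripper open.
Joint ranges: [-2.97, 2.97], [-1.01, 2.36], [0.21, 2.38], [-0.96, 4.11], [0.2, 2.71], [-2.98, 2.98]. Speed limits (rad/s): [2.39, 2.39, 3.14, 3.14, 3.14, 3.14].

### API

Orientations are given as a unit quaternion [x, y, z, w].
In Python, from rig import readout, get_image, camera_info, r gives the robot as it stands.
- The arm moves only by the tool drive_tool, never from a script. Its argument "plan" is one flat list of numbers, 4 for each row, row after row: the shift along the world's x, y, z in m, then the turn about the world's z in degrees. A call has 1 to 20 rows; each row is the pose to reach, as a shift and turn from the pose commanded when the call began; what a row does not reach only later rows make up. A row lasts 1/10 s, in which the tool goes at most 50 mm and 8.59 degrees, less where a joint would pass 70% of its speed; a pose out of reach is approached as far as the arm can. A call with a gripper value outside its range is refused whole. "fingers" is the opening, from 0 (shut) to 1 (fully open), set as the call begins (left out, the last holds). The fingers move at their own pace and stop on an object; the grip force is fixed at half the most. Time passes only in rows, so rows that repeat a pose let the fingers close. It gives the time, the measured TCP pose, the force and the opening at its end, in the units of the state.
- readout.observe(): the state, without advancing time (a new reading comes with each control period).
- get_image(name): name is "side" or "top" or "wrist"; returns (picture, depth): 384x512x3 uint8, blue, green, red; 384x512 float32, m along the optical axis (not along the pixel's ray), 0 where there is no reading.
- camera_info(name): a dict with "fx", "fy", "cx", "cy" (pixels), "k1" (the pictures are not rectified: a ray, as slopes to the right and down, at radius r is drawn at 1 + k1 r^2 times it, then the intrinsics apply), "view" (4x4, takes a point from world to camera coordinates). Camera axes: x right, y up, looking along -z (the intrinsics and any distortion apply to the point x, -y, -z); pixel columns grow to the right and rows downward; lengths in m; the calibration is good to about 2 mm. A picture is of the moment at which its call begins: read the wrist's pose just before it. camera_info takes no time and is no camera call; for the wrist camera it gives the pose at the moment of the call.
- r.sign_off(): hands the job in, once; it reports no verdict.
The state is a dict: "t": time; "joints": joint angles; "dq": joint speeds; "effort": joint torques, N m; "position": TCP position; "eef_rot": TCP orientation; "force": force on the tool from outside, world axes, zero at the start; "wrist_torque": the same for the moment, N m; "gripper_width": finger opening in m.
Only numpy, scipy, OpenCV 4.12 (cv2) and the standard library are available. Lean on these libraries where they do the work, as an engineer would, in place of code of your own. Each camera call takes 0.05 s, during which the arm holds its last target. There are 200 camera calls.

## Working session

There is one attempt and no reset: what is moved stays moved. The work goes in short steps, Python scripts to look and compute and a tool call to move; the robot and the scene stay as the last step left them, time stands still between calls to the robot, and variables do not carry over. Pictures are saved under pics/ and viewed, about 8 in all and at most 12, crops included, and the job is handed in when it is done.

Besides the shell and the picture viewer there is one more tool, called after "Emit:" by a JSON object that holds its "fn" and its "kwargs", one argument or row to a line. drive_tool: Moves the arm, as the interface text tells. Its arguments: {"type":"object","properties":{"plan":{"type":"array"},"fingers":{"type":"number"}},"required":["plan"]}

```bash
mkdir -p pics; cat > h.py <<'E'
import numpy as np, cv2
from rig import readout, get_image, camera_info, r
def world(name, uv, depth, info=None):
    c=info or camera_info(name); uv=np.atleast_2d(np.array(uv,float)); d=np.atleast_1d(depth)
    K=np.array([[c['fx'],0,c['cx']],[0,c['fy'],c['cy']],[0,0,1]],float)
    s=cv2.undistortPoints(uv.reshape(-1,1,2),K,np.array([c['k1'],0,0,0],float)).reshape(-1,2)
    P=np.c_[s[:,0]*d,-s[:,1]*d,-d,np.ones(len(d))]
    return (np.linalg.inv(np.array(c['view']))@P.T).T[:,:3]
def cloud(name,img,dep,info=None):
    v,u=np.nonzero(dep>0); return world(name,np.c_[u,v],dep[v,u],info),u,v
E
cat > a.py <<'E'
from h import *
s=readout.observe(); print(s)
for n in ['side','top']:
    im,d=get_image(n); cv2.imwrite(f'pics/{n}0.png',im); np.save(f'{n}0.npy',d); i=camera_info(n); print(n,i)
E
python3 a.py; python3 -c "
import cv2,numpy as np
"
```

```text
{'t': 0.0, 'joints': array([-1.21708161e+00,  3.59474991e-01,  1.51142339e+00,  8.69368276e-06,
        1.27249352e+00, -1.15132151e-01]), 'dq': array([-0.0003255 , -0.0005343 , -0.00062347, -0.00161242,  0.00167727,
        0.00074248]), 'effort': array([-3.41062980e-03, -5.15387571e+01, -2.70729947e+01,  6.72340603e-02,
        3.46557435e-02, -1.06716784e-04]), 'position': array([ 0.27086819, -0.53465496,  0.24383087]), 'eef_rot': array([-0.68769344, -0.16487935,  0.68783902, -0.16361543]), 'force': array([ 0.01590544, -0.00783997, -0.10460714]), 'wrist_torque': array([-0.01413686, -0.04390902,  0.01070639]), 'gripper_width': 0.08759487756011652}
side {'fx': 498.1130786812573, 'fy': 498.1130786812573, 'cx': 253.51352595832674, 'cy': 191.52639857819864, 'k1': -0.21109643474675305, 'view': array([[ 0.4722647 , -0.88143777,  0.00578874, -0.37654226],
       [ 0.35596926,  0.1967241 ,  0.91355652, -0.28339521],
       [-0.80638201, -0.42937988,  0.4066706 , -0.97057251],
       [ 0.        ,  0.        ,  0.        ,  1.        ]])}
top {'fx': 381.3077495643269, 'fy': 381.3077495643269, 'cx': 253.31208796622144, 'cy': 189.95680737221892, 'k1': -0.03286880611381692, 'view': array([[ 0.01277108, -0.99978459,  0.01636053, -0.15345989],
       [ 0.99797107,  0.01376516,  0.06216321, -0.57056525],
       [-0.06237503,  0.01553344,  0.9979319 , -1.3092585 ],
       [ 0.        ,  0.        ,  0.        ,  1.        ]])}
```

View pics/top0.png

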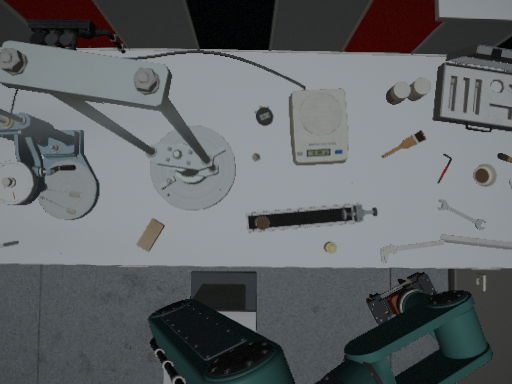

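View pics/side0.png

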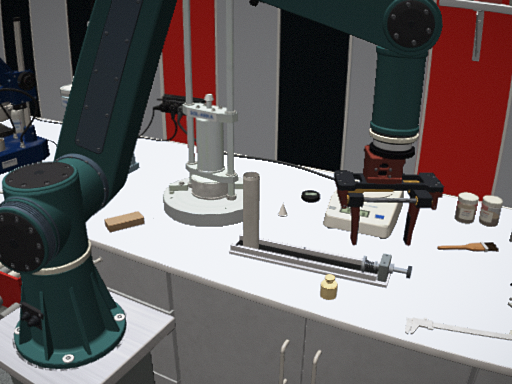

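The top view shows the trough from about (250,222), the open end, to (362,213), with the tube top at (262,222). The beech block is at (150,234), the cone at (256,157) and the weight at (330,247). The side view agrees: the tube stands at (251,175-250) and the end stop is at (385,268). Next I measure all of this from depth.

```bash
cat > b.py <<'E'
from h import *
def circ(P):
    A=np.c_[2*P[:,:2],np.ones(len(P))]; x=np.linalg.lstsq(A,(P[:,:2]**2).sum(1),rcond=None)[0]
    return x[:2],np.sqrt(x[2]+x[:2]@x[:2])
C={}
for n in ['top','side']:
    d=np.load(n+'0.npy'); C[n],u,v=cloud(n,None,d); P=C[n]
    print(n,'table z',np.median(P[(abs(P[:,0]-.5)<.03)&(abs(P[:,1]+.1)<.05)][:,2]) )
    # approximate features by pixel
if 1:
    d=np.load('top0.npy')
    for nm,uv in dict(tube=(262,222),floor1=(280,219),floor2=(330,215),stop=(359,213),cone=(256,157),wt=(330,247),block=(151,234)).items():
        print(nm,world('top',[uv],[d[uv[1],uv[0]]])[0].round(4))
    d=np.load('side0.npy')
    for nm,uv in dict(tube=(251,210),tubetop=(251,175),floor=(300,252),stop=(386,268),pad=(365,260),cone=(282,211),wt=(329,289),block=(125,221)).items():
        print(nm,world('side',[uv],[d[uv[1],uv[0]]])[0].round(4))
for n in C:
    P=C[n]
    T=P[(P[:,2]>.06)&(P[:,2]<.19)&(np.hypot(P[:,0]-.50,P[:,1]+.155)<.3)]
    top=P[(P[:,2]>.19)&(P[:,2]<.235)]
    print(n,'hi pts',len(top))
np.savez('c.npz',**C)
E
python3 b.py
```

```text
top table z 0.0005303800534606218
side table z 8.128231466059122e-05
tube [ 0.465  -0.1712  0.1759]
floor1 [ 0.4727 -0.2405  0.0107]
floor2 [ 0.4888 -0.416   0.0113]
stop [ 0.4967 -0.5044  0.0595]
cone [ 0.4897 -0.1252  1.3445]
wt [ 0.3809 -0.4069  0.0537]
block [0.4155 0.2045 0.0232]
tube [ 0.4454 -0.1808  0.1268]
tubetop [ 0.4798 -0.1619  0.2019]
floor [ 0.4998 -0.2916  0.0122]
stop [ 0.4687 -0.5168  0.0489]
pad [ 0.4899 -0.461   0.0429]
cone [ 0.6825 -0.1554  0.0157]
wt [ 0.3569 -0.4213  0.0307]
block [0.3997 0.1933 0.0229]
top hi pts 5014
side hi pts 6740
```

```bash
cat > c.py <<'E'
from h import *
from b import circ
C=np.load('c.npz')
for n in ['top','side']:
    P=C[n]; m=(P[:,0]>.40)&(P[:,0]<.56)&(P[:,1]<-.1)&(P[:,1]>-.56)
    P=P[m]
    tub=P[(P[:,1]>-.22)&(P[:,2]>.05)&(P[:,2]<.205)]
    for a,b in [(.05,.1),(.1,.15),(.15,.2),(.2,.22)]:
        t=P[(P[:,1]>-.22)&(P[:,2]>a)&(P[:,2]<b)]
        if len(t)>10: print(n,'tube',a,len(t),circ(t),t.mean(0).round(4),t.max(0).round(4),t.min(0).round(4))
    rail=P[(P[:,2]>.022)&(P[:,2]<.029)&(P[:,1]<-.2)]
    fl=P[(P[:,2]>.008)&(P[:,2]<.015)&(P[:,1]<-.22)&(P[:,1]>-.42)]
    print(n,'rail',len(rail))
    # axis: fit using both rails with 2-cluster about the line
    c=np.array([.4897-.016,-.24]); dirv=np.polyfit(rail[:,1],rail[:,0],1); print('fit',dirv)
    for k in range(3):
        res=rail[:,0]-np.polyval(dirv,rail[:,1])
        hi=rail[res>0.012];lo=rail[res<-.012]
        f1=np.polyfit(hi[:,1],hi[:,0],1);f2=np.polyfit(lo[:,1],lo[:,0],1);dirv=(f1+f2)/2
    print('rails',f1,f2,dirv, 'rail y',rail[:,1].min(),rail[:,1].max())
    if len(fl)>20: print('floor fit',np.polyfit(fl[:,1],fl[:,0],1),fl[:,2].mean())
    st=P[(P[:,2]>.035)&(P[:,1]<-.42)&(P[:,2]<.07)]
    # along-axis coordinate
    slope=dirv[0]; ex=np.array([-slope,-1])/np.hypot(slope,1)
    s=st[:,:2]@ex; print('stop s',np.percentile(s,[0,2,10,25,50,75,90,98,100]).round(4),'ex',ex)
    base=P[(P[:,2]>.006)&(P[:,2]<.03)]; sb=base[:,:2]@ex; print('trough s',np.percentile(sb,[0,1,99,100]).round(4))
P=C['top']
for nm,(x,y,h) in dict(wt=(.37,-.414,.052),block=(.407,.2,.024)).items():
    q=P[(np.hypot(P[:,0]-x,P[:,1]-y)<.09)&(P[:,2]>h-.006)&(P[:,2]<h+.006)]; print(nm,len(q),q.mean(0),q.min(0),q.max(0))
s=C['side'];q=s[(np.hypot(s[:,0]-.68,s[:,1]+.155)<.04)&(s[:,2]>.006)];print('cone',q.mean(0),q.max(0))
E
python3 c.py | grep -v '^\(cone\|floor[12]\|stop \[\)'
python3 - <<'E'
import cv2
a=cv2.imread('pics/side0.png')[150:320,200:430]; cv2.imwrite('pics/s1.png',cv2.resize(a,None,fx=3.4,fy=3.4,interpolation=cv2.INTER_CUBIC))
E
```

```text
top table z 0.0005303800534606218
side table z 8.128231466059122e-05
tube [ 0.465  -0.1712  0.1759]
wt [ 0.3809 -0.4069  0.0537]
block [0.4155 0.2045 0.0232]
tube [ 0.4454 -0.1808  0.1268]
tubetop [ 0.4798 -0.1619  0.2019]
floor [ 0.4998 -0.2916  0.0122]
pad [ 0.4899 -0.461   0.0429]
wt [ 0.3569 -0.4213  0.0307]
block [0.3997 0.1933 0.0229]
top hi pts 5014
side hi pts 6740
top tube 0.15 125 (array([ 0.46451074, -0.17182179]), np.float64(0.013829685782408011)) [ 0.4644 -0.1721  0.1724] [ 0.4832 -0.1528  0.1998] [ 0.4464 -0.1904  0.1619]
top tube 0.2 28 (array([ 0.46471696, -0.17121266]), np.float64(0.019616307360745412)) [ 0.4633 -0.1714  0.2082] [ 0.4836 -0.152   0.2159] [ 0.4446 -0.1909  0.2008]
top rail 323
fit [-0.07477087  0.45702317]
rails [-0.09372892  0.47806605] [-0.09772998  0.42172539] [-0.09572945  0.44989572] rail y -0.5002624446654176 -0.20089301248891317
floor fit [-0.09879947  0.44880361] 0.01169878490721296
stop s [0.5001 0.5006 0.5048 0.5329 0.5482 0.5599 0.5866 0.6047 0.6064] ex [ 0.0952938  -0.99544919]
trough s [0.154  0.1721 0.5526 0.6059]
side tube 0.05 285 (arr
[... 547 characters left out ...]
55494631910984)) [ 0.4611 -0.1714  0.2061] [ 0.4842 -0.1499  0.2134] [ 0.4394 -0.1921  0.2   ]
side rail 689
fit [-0.04937482  0.45750148]
rails [-0.10188933  0.47072015] [-0.10359764  0.4149667 ] [-0.10274348  0.44284343] rail y -0.5597760401782338 -0.20106251337157155
floor fit [-0.09243153  0.44620248] 0.0116160870176199
stop s [0.5017 0.5031 0.5085 0.5383 0.5552 0.5655 0.581  0.6019 0.6081] ex [ 0.10220545 -0.99476331]
trough s [0.17   0.1764 0.5664 0.608 ]
wt 36 [ 0.37879905 -0.41483358  0.05173765] [ 0.36717619 -0.42544713  0.04624157] [ 0.38768218 -0.40341473  0.05741001]
block 427 [0.41458588 0.20885515 0.02372478] [0.36041479 0.16395904 0.01815643] [0.47057028 0.2563096  0.02997377]
```

View pics/s1.png

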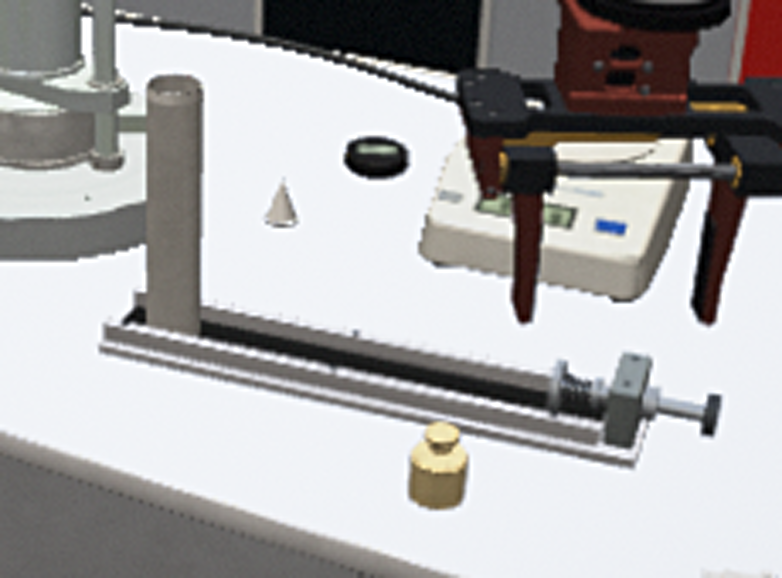

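The enlarged side view shows the tube near the open end, the pad and spring in front of the stop, and the weight beside the trough. From both views:
- **Tube:** axis at about (0.463, -0.171), top at z ≈ 0.212.
- **Trough:** direction about (0.096, -0.995).
- **Pad:** front face at about s = 0.500 along that direction.

Next I work out the turn that lines the jaws up across the trough.

```bash
python3 - <<'E'
import sys
from h import *
from scipy.spatial.transform import Rotation as R
s=readout.observe(); M=R.from_quat(s['eef_rot']).as_matrix(); print(M.round(3), s['position'])
j=M[:,1]; a=np.degrees(np.arctan2(j[1],j[0])); b=np.degrees(np.arctan2(.096,.9954)); print('turn',(b-a+90)%180-90)
E
```

```text
[[-0.001  0.452 -0.892]
 [ 0.002 -0.892 -0.452]
 [-1.    -0.002 -0.   ]] [ 0.27088322 -0.5347222   0.24390131]
turn 68.6470445978502
```

Emit:
{"fn": "drive_tool", "kwargs": {
  "plan": [0, 0, 0.03, 0, 0, 0, 0.06, 0, 0.015, 0.036, 0.09, 6, 0.031, 0.072, 0.09, 12, 0.047, 0.107, 0.09, 18, 0.062, 0.143, 0.09, 24, 0.078, 0.179, 0.09, 30, 0.093, 0.215, 0.09, 36, 0.109, 0.25, 0.09, 42, 0.124, 0.286, 0.09, 48, 0.14, 0.322, 0.09, 54, 0.155, 0.357, 0.09, 60, 0.17, 0.393, 0.09, 66, 0.186, 0.4285, 0.09, 68.6, 0.186, 0.4285, 0.09, 68.6, 0.186, 0.4285, 0.09, 68.6],
  "fingers": 0.32
}}

```text
t: 1.7
position: [0.4569, -0.1061, 0.3343]
eef_rot: [0.475, 0.524, -0.475, 0.524]
force: [0.3, -0.6, -0.0]
gripper_width: 0.028
```

```bash
cat > w.py <<'E'
from h import *
import sys
i=camera_info('wrist'); im,d=get_image('wrist'); cv2.imwrite(f'pics/w{sys.argv[1]}.png',im)
P,u,v=cloud('wrist',im,d,i); np.savez(f'w{sys.argv[1]}.npz',P=P,u=u,v=v)
Q=P[(P[:,0]>.40)&(P[:,0]<.56)&(P[:,1]<-.1)&(P[:,1]>-.58)]
t=Q[(Q[:,2]>.18)&(Q[:,2]<.22)&(Q[:,1]>-.22)]
if len(t): print('tube top',len(t),t.mean(0),t.min(0),t.max(0))
r_=Q[(Q[:,2]>.023)&(Q[:,2]<.029)&(Q[:,1]<-.2)]; print('rail',len(r_))
if len(r_)>50:
    f=np.array([-.0965,.4470])
    for k in range(4):
        e=r_[:,0]-np.polyval(f,r_[:,1]); hi=r_[e>.015];lo=r_[e<-.015]
        f1=np.polyfit(hi[:,1],hi[:,0],1);f2=np.polyfit(lo[:,1],lo[:,0],1);f=(f1+f2)/2
    print(f1,f2,f)
p=Q[(Q[:,2]>.035)&(Q[:,2]<.06)&(Q[:,1]<-.40)]
if len(p): print('pad s',np.percentile(p@np.array([.096,-.9954,0]),[0,1,5,10,50,100]).round(4))
E
python3 w.py 0
```

```text
tube top 1018 [ 0.46215445 -0.16894929  0.19691545] [ 0.44212459 -0.19041284  0.1800142 ] [ 0.48257421 -0.14959494  0.2132685 ]
rail 414
[-0.08644385  0.47814875] [-0.10611586  0.4151422 ] [-0.09627985  0.44664547]
```

View pics/w0.png

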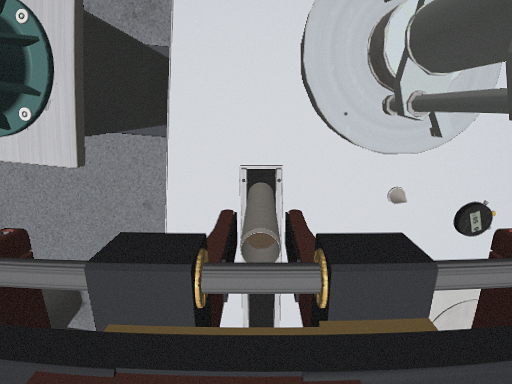

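The wrist view shows the tube mouth at (262,243), centred between the fingers and in line with the trough. I'll lower behind it.

Emit:
{"fn": "drive_tool", "kwargs": {
  "plan": [0, 0, -0.035, 0, 0, 0, -0.07, 0, 0, 0, -0.105, 0, 0, 0, -0.132, 0, 0, 0, -0.132, 0, 0.001, -0.01, -0.132, 0, 0.002, -0.02, -0.132, 0, 0.002, -0.02, -0.132, 0, 0.002, -0.02, -0.132, 0]
}}

```text
t: 2.65
position: [0.4599, -0.1277, 0.2038]
eef_rot: [0.476, 0.522, -0.476, 0.524]
force: [0.6, 0.1, 0.4]
gripper_width: 0.028
```

Emit:
{"fn": "drive_tool", "kwargs": {
  "plan": [-0.001, -0.004, 0, 0, -0.001, -0.008, 0, 0, 0, -0.012, 0, 0, 0, -0.015, 0, 0, 0, -0.018, 0, 0, 0.001, -0.021, 0, 0, 0.001, -0.024, 0, 0, 0.001, -0.027, 0, 0, 0.002, -0.03, 0, 0, 0.002, -0.033, 0, 0, 0.002, -0.033, 0, 0]
}}

```text
t: 3.75
position: [0.4612, -0.1602, 0.2026]
eef_rot: [0.476, 0.523, -0.476, 0.523]
force: [0.4, 0.1, 0.9]
gripper_width: 0.028
```

```bash
cat > t.py <<'E'
from h import *
im,d=get_image('side'); P,_,_=cloud('side',im,d); cv2.imwrite('pics/sl.png',im)
for a in range(20,215,20):
    q=P[(P[:,0]>.42)&(P[:,0]<.52)&(P[:,1]<-.1)&(P[:,1]>-.47)&(P[:,2]>a/1e3)&(P[:,2]<a/1e3+.01)&(P[:,0]<.5)]
    if len(q): print(a,len(q),q[:,:2].min(0).round(3),q[:,:2].max(0).round(3))
E
python3 t.py
```

```text
20 684 [ 0.425 -0.47 ] [ 0.5   -0.125]
40 81 [ 0.44  -0.468] [ 0.491 -0.158]
60 56 [ 0.439 -0.197] [ 0.468 -0.158]
80 54 [ 0.44  -0.197] [ 0.47  -0.162]
100 58 [ 0.441 -0.199] [ 0.467 -0.165]
120 61 [ 0.441 -0.203] [ 0.467 -0.164]
140 63 [ 0.441 -0.203] [ 0.47  -0.167]
160 65 [ 0.44  -0.204] [ 0.471 -0.165]
180 90 [ 0.437 -0.206] [ 0.472 -0.151]
200 158 [ 0.436 -0.209] [ 0.487 -0.151]
```

It has tilted about 4° with the foot in place, so I'll carry on.

Emit:
{"fn": "drive_tool", "kwargs": {
  "plan": [0, -0.003, 0, 0, 0.001, -0.006, 0, 0, 0.001, -0.009, 0, 0, 0.001, -0.012, 0, 0, 0.001, -0.015, 0, 0, 0.002, -0.018, 0, 0, 0.002, -0.021, 0, 0, 0.002, -0.024, 0, 0, 0.003, -0.027, 0, 0, 0.003, -0.027, 0, 0, 0.003, -0.027, 0, 0, 0.003, -0.027, 0, 0, 0.003, -0.027, 0, 0, 0.003, -0.027, 0, 0]
}}

```text
t: 5.2
position: [0.4641, -0.1866, 0.2026]
eef_rot: [0.476, 0.523, -0.476, 0.523]
force: [-0.6, -0.3, -0.1]
gripper_width: 0.0277
```

```bash
python3 t.py; python3 - <<'E'
import cv2
a=cv2.imread('pics/sl.png')[150:320,200:430]; cv2.imwrite('pics/s2.png',cv2.resize(a,None,fx=3.4,fy=3.4,interpolation=cv2.INTER_CUBIC))
E
```

```text
20 763 [ 0.425 -0.47 ] [ 0.5   -0.126]
40 486 [ 0.449 -0.468] [ 0.499 -0.196]
180 52 [ 0.435 -0.2  ] [ 0.49  -0.178]
200 62 [ 0.436 -0.201] [ 0.492 -0.177]
```

View pics/s2.png

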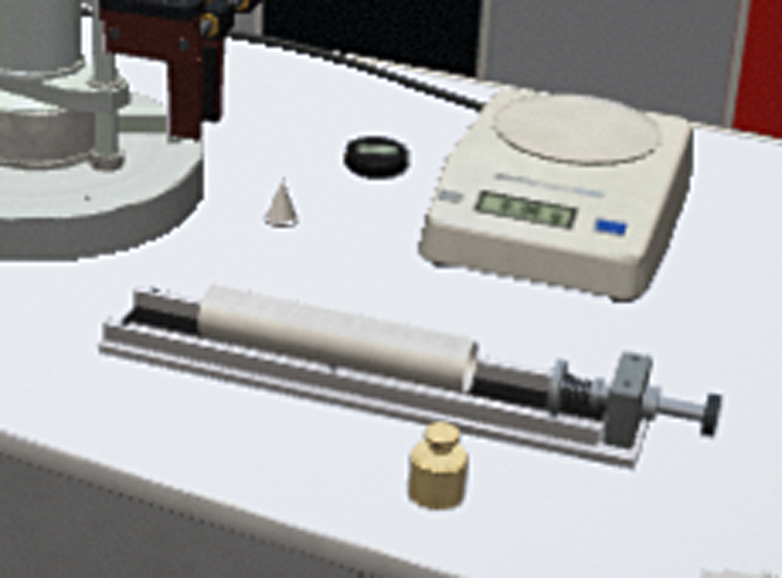

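The tube is lying in the trough. In the crop its foot end is at about (203,310), roughly y = -0.196, and its front end at (475,370), about 60 mm short of the pad. The bystanders have not moved. I'll back off, lower behind the foot and zero the force reading there.

Emit:
{"fn": "drive_tool", "kwargs": {
  "plan": [-0.003, 0.022, 0, 0, -0.003, 0.03, -0.02, 0, -0.003, 0.03, -0.05, 0, -0.003, 0.03, -0.08, 0, -0.003, 0.03, -0.11, 0, -0.003, 0.03, -0.13, 0, -0.003, 0.03, -0.145, 0, -0.003, 0.03, -0.151, 0, -0.003, 0.03, -0.151, 0, -0.003, 0.03, -0.151, 0, -0.003, 0.03, -0.151, 0]
}}

```text
t: 6.35
position: [0.4618, -0.157, 0.0525]
eef_rot: [0.476, 0.523, -0.475, 0.524]
force: [0.4, -0.2, 0.7]
gripper_width: 0.0279
```

```bash
python3 w.py 1; python3 - <<'E'
from h import *
for k in range(4):
    s=readout.observe(); print(s['t'],s['position'].round(4),s['force'].round(2)); 
    if k<3: get_image('side')
P=np.load('w1.npz')['P']; q=P[(P[:,0]>.43)&(P[:,0]<.52)&(P[:,2]>.04)&(P[:,2]<.06)&(P[:,1]<-.18)&(P[:,1]>-.44)]
sa=q@np.array([.096,-.9954,0]); print(len(q),np.percentile(sa,[0,1,50,99,100]).round(4), q[:,2].max())
E
```

```text
rail 179
[-0.4004587   0.40520783] [0.01307994 0.44663698] [-0.19368938  0.4259224 ]
6.4 [ 0.4617 -0.1571  0.0525] [ 0.08  0.43 -0.4 ]
6.45 [ 0.4616 -0.157   0.0524] [ 0.14 -0.37 -0.52]
6.5 [ 0.4615 -0.157   0.0523] [ 0.01 -0.12  0.6 ]
6.55 [ 0.4614 -0.1569  0.0522] [-0.44  0.69 -0.28]
1366 [0.2388 0.2395 0.2463 0.2582 0.2606] 0.054714177186051566
```

Emit:
{"fn": "drive_tool", "kwargs": {
  "plan": [0.001, -0.005, -0.0015, 0, 0.001, -0.01, -0.0015, 0, 0.001, -0.015, -0.0015, 0, 0.002, -0.02, -0.0015, 0, 0.002, -0.024, -0.0015, 0, 0.003, -0.027, -0.0015, 0, 0.003, -0.03, -0.0015, 0, 0.003, -0.034, -0.0015, 0, 0.004, -0.038, -0.0015, 0, 0.004, -0.043, -0.0015, 0, 0.005, -0.048, -0.0015, 0, 0.005, -0.053, -0.0015, 0, 0.006, -0.058, -0.0015, 0, 0.006, -0.063, -0.0015, 0, 0.006, -0.066, -0.0015, 0, 0.007, -0.069, -0.0015, 0, 0.007, -0.071, -0.0015, 0, 0.007, -0.073, -0.0015, 0, 0.007, -0.073, -0.0015, 0]
}}

```text
t: 8.45
position: [0.4682, -0.2301, 0.0501]
eef_rot: [0.476, 0.523, -0.476, 0.523]
force: [0.1, 0.1, -0.1]
gripper_width: 0.028
```

```bash
cat > f.py <<'E'
from h import *
F=[]
for k in range(6):
    s=readout.observe(); F.append(np.r_[s['force'],s['position']]); get_image('top') if k<5 else 0
F=np.array(F); e=np.array([.096,-.9954,0]); m=F.mean(0); print('t',s['t'],'F',m[:3].round(2),'axial push',-(m[:3]@e).round(2),'pos',m[3:].round(4),'s',(m[3:]@e).round(4))
E
python3 f.py; python3 - <<'E'
from h import *
im,d=get_image('side'); P,_,_=cloud('side',im,d)
q=P[(P[:,0]>.43)&(P[:,0]<.52)&(P[:,2]>.04)&(P[:,2]<.058)&(P[:,1]<-.20)&(P[:,1]>-.56)]
print(np.histogram(q@np.array([.096,-.9954,0]),np.arange(.25,.57,.005)))
cv2.imwrite('pics/s3.png',cv2.resize(im[200:320,230:430],None,fx=4,fy=4,interpolation=cv2.INTER_CUBIC))
E
```

```text
t 8.7 F [-0.07  0.12 -0.02] axial push 0.13 pos [ 0.4683 -0.23    0.0502] s 0.2739
(array([ 0,  0,  5, 10, 10, 21, 22, 26, 15, 21, 16, 19, 19, 15, 20, 19, 19,
       20, 19, 20, 21, 21, 19, 21, 18, 21, 17, 20, 22, 20, 17, 20, 19, 20,
       19, 17, 19, 22, 23, 22, 22, 23, 22, 20, 22, 21, 23,  3,  0,  7, 18,
       13,  2,  2,  2,  1,  7,  1, 19, 35, 36, 37, 33]), array([0.25 , 0.255, 0.26 , 0.265, 0.27 , 0.275, 0.28 , 0.285, 0.29 ,
       0.295, 0.3  , 0.305, 0.31 , 0.315, 0.32 , 0.325, 0.33 , 0.335,
       0.34 , 0.345, 0.35 , 0.355, 0.36 , 0.365, 0.37 , 0.375, 0.38 ,
       0.385, 0.39 , 0.395, 0.4  , 0.405, 0.41 , 0.415, 0.42 , 0.425,
       0.43 , 0.435, 0.44 , 0.445, 0.45 , 0.455, 0.46 , 0.465, 0.47 ,
       0.475, 0.48 , 0.485, 0.49 , 0.495, 0.5  , 0.505, 0.51 , 0.515,
       0.52 , 0.525, 0.53 , 0.535, 0.54 , 0.545, 0.55 , 0.555, 0.56 ,
       0.565]))
```

View pics/s3.png

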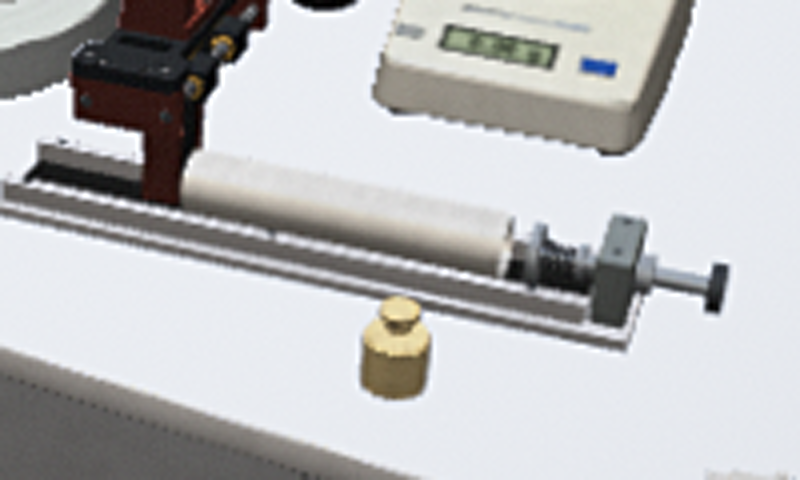

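The tube front, at (512,235) in the crop, is about 12-13 mm short of the pad at (530,240). I'll creep forward from here.

Emit:
{"fn": "drive_tool", "kwargs": {
  "plan": [0, -0.001, 0, 0, 0, -0.002, 0, 0, 0, -0.003, 0, 0, 0, -0.004, 0, 0, 0, -0.005, 0, 0, 0.001, -0.006, 0, 0, 0.001, -0.007, 0, 0, 0.001, -0.008, 0, 0]
}}

```text
t: 9.55
position: [0.4691, -0.2379, 0.0501]
eef_rot: [0.476, 0.523, -0.476, 0.523]
force: [0.1, 3.2, 0.8]
gripper_width: 0.0281
```

Emit:
{"fn": "drive_tool", "kwargs": {
  "plan": [0, -0.001, 0, 0, 0, -0.002, 0, 0]
}}

```text
t: 9.75
position: [0.4691, -0.2399, 0.0501]
eef_rot: [0.476, 0.523, -0.476, 0.523]
force: [-0.6, 1.4, 0.8]
gripper_width: 0.0282
```

```bash
python3 f.py
```

```text
t 10.0 F [-0.17  1.14  0.23] axial push 1.15 pos [ 0.4691 -0.24    0.0501] s 0.284
```

Emit:
{"fn": "drive_tool", "kwargs": {
  "plan": [0, -0.001, 0, 0, 0, -0.002, 0, 0]
}}

```text
t: 10.2
position: [0.469, -0.2416, 0.0501]
eef_rot: [0.476, 0.523, -0.476, 0.523]
force: [-0.3, 2.0, 1.3]
gripper_width: 0.028
```

Emit:
{"fn": "drive_tool", "kwargs": {
  "plan": [0, -0.001, 0, 0, 0, -0.002, 0, 0]
}}

```text
t: 10.4
position: [0.4691, -0.2438, 0.0501]
eef_rot: [0.476, 0.523, -0.476, 0.523]
force: [-0.2, 2.2, 1.0]
gripper_width: 0.0281
```

```bash
python3 f.py
```

```text
t 10.65 F [-0.33  1.56  0.64] axial push 1.59 pos [ 0.4691 -0.2439  0.0501] s 0.2878
```

Emit:
{"fn": "drive_tool", "kwargs": {
  "plan": [0, -0.001, 0, 0, 0, -0.001, 0, 0]
}}

```text
t: 10.85
position: [0.469, -0.2446, 0.0501]
eef_rot: [0.476, 0.523, -0.476, 0.523]
force: [-0.4, 1.8, 1.5]
gripper_width: 0.0283
```

```bash
python3 f.py
```

```text
t 11.1 F [-0.49  2.38  1.6 ] axial push 2.41 pos [ 0.469  -0.2446  0.0501] s 0.2885
```

Emit:
{"fn": "drive_tool", "kwargs": {
  "plan": [0, -0.001, 0, 0, 0, -0.001, 0, 0]
}}

```text
t: 11.3
position: [0.4689, -0.2452, 0.0501]
eef_rot: [0.476, 0.524, -0.476, 0.523]
force: [-1.1, 5.3, 2.4]
gripper_width: 0.0283
```

```bash
python3 f.py
```

```text
t 11.55 F [-0.38  5.09  2.66] axial push 5.11 pos [ 0.4689 -0.2453  0.0501] s 0.2891
```

Emit:
{"fn": "drive_tool", "kwargs": {
  "plan": [0, -0.001, 0, 0, 0, -0.001, 0, 0]
}}

```text
t: 11.75
position: [0.4687, -0.2458, 0.0501]
eef_rot: [0.476, 0.524, -0.475, 0.523]
force: [0.3, 6.7, 2.9]
gripper_width: 0.0281
```

```bash
python3 f.py
```

```text
t 12.0 F [-0.35  6.61  3.42] axial push 6.62 pos [ 0.4687 -0.2458  0.0501] s 0.2897
```

The pad contact is at about s = 0.2885. The finger is bearing down with about 3 N, so I'll ease it up slightly.

Emit:
{"fn": "drive_tool", "kwargs": {
  "plan": [0, 0, 0.0004, 0, 0, 0, 0.0008, 0]
}}

```text
t: 12.2
position: [0.4685, -0.2461, 0.0506]
eef_rot: [0.476, 0.524, -0.476, 0.523]
force: [-0.3, 4.8, -1.9]
gripper_width: 0.0278
```

```bash
python3 f.py
```

```text
t 12.45 F [-0.29  4.8  -1.38] axial push 4.81 pos [ 0.4686 -0.2463  0.0506] s 0.2901
```

Emit:
{"fn": "drive_tool", "kwargs": {
  "plan": [0, -0.001, 0.0004, 0, 0, -0.001, 0.0004, 0]
}}

```text
t: 12.65
position: [0.4685, -0.2471, 0.051]
eef_rot: [0.476, 0.524, -0.476, 0.523]
force: [-0.1, 6.2, -1.6]
gripper_width: 0.0282
```

```bash
python3 f.py
```

```text
t 12.9 F [-0.49  6.36 -1.68] axial push 6.38 pos [ 0.4685 -0.2471  0.051 ] s 0.2909
```

Emit:
{"fn": "drive_tool", "kwargs": {
  "plan": [0, -0.001, 0, 0, 0, -0.001, 0, 0]
}}

```text
t: 13.1
position: [0.4682, -0.2476, 0.0509]
eef_rot: [0.476, 0.524, -0.476, 0.522]
force: [-0.9, 7.3, -1.4]
gripper_width: 0.0281
```

```bash
python3 f.py
```

```text
t 13.35 F [-0.6   7.47 -1.46] axial push 7.49 pos [ 0.4682 -0.2476  0.0509] s 0.2914
```

Emit:
{"fn": "drive_tool", "kwargs": {
  "plan": [0, -0.001, 0.0003, 0, 0, -0.001, 0.0003, 0]
}}

```text
t: 13.55
position: [0.468, -0.2482, 0.0511]
eef_rot: [0.476, 0.524, -0.475, 0.522]
force: [-0.8, 9.2, -1.8]
gripper_width: 0.0279
```

```bash
python3 f.py
```

```text
t 13.8 F [-0.44  8.54 -1.71] axial push 8.54 pos [ 0.468  -0.2482  0.0511] s 0.2919
```

Emit:
{"fn": "drive_tool", "kwargs": {
  "plan": [0, -0.0005, 0, 0, 0, -0.001, 0, 0, 0, -0.0015, 0, 0, 0, -0.002, 0, 0, 0, -0.002, 0, 0]
}}

```text
t: 14.3
position: [0.4676, -0.2493, 0.0509]
eef_rot: [0.476, 0.525, -0.475, 0.521]
force: [0.0, 11.9, -2.0]
gripper_width: 0.0282
```

```bash
python3 f.py
```

```text
t 14.55 F [ 0.77 11.39 -1.57] axial push 11.26 pos [ 0.4676 -0.2493  0.0509] s 0.293
```

About 10 N is on the pad: an 11.3 N push less about 1 N of friction, and about 4.2 mm of travel at 2.5 N/mm agrees. I'll hold briefly, then let go slowly.

Emit:
{"fn": "drive_tool", "kwargs": {
  "plan": [0, 0, 0, 0, 0, 0, 0, 0, 0, 0, 0, 0, 0, 0, 0, 0, 0, 0.0005, 0, 0, 0, 0.001, 0, 0, 0, 0.0015, 0, 0, 0, 0.002, 0, 0, 0, 0.0025, 0, 0, 0, 0.003, 0, 0, 0, 0.0035, 0, 0, 0, 0.004, 0, 0, 0, 0.0045, 0, 0, 0, 0.005, 0, 0, 0, 0.0055, 0, 0, 0, 0.006, 0, 0, 0, 0.0065, 0, 0, 0, 0.007, 0, 0, 0, 0.0075, 0, 0, 0, 0.008, 0, 0]
}}

```text
t: 16.55
position: [0.4698, -0.2447, 0.052]
eef_rot: [0.476, 0.522, -0.476, 0.524]
force: [0.7, 0.1, 0.1]
gripper_width: 0.028
```

```bash
python3 f.py
```

```text
t 16.8 F [ 0.02 -0.    0.41] axial push -0.0 pos [ 0.4697 -0.2445  0.052 ] s 0.2884
```

Emit:
{"fn": "drive_tool", "kwargs": {
  "plan": [0, 0.001, 0, 0, 0, 0.002, 0, 0, 0, 0.003, 0, 0, 0, 0.005, 0, 0, -0.001, 0.008, 0, 0, -0.001, 0.012, 0, 0, -0.002, 0.017, 0, 0, -0.002, 0.023, 0, 0, -0.003, 0.03, 0, 0, -0.003, 0.03, 0.03, 0, -0.003, 0.03, 0.07, 0, -0.003, 0.03, 0.11, 0, -0.003, 0.03, 0.15, 0, -0.003, 0.03, 0.15, 0, -0.003, 0.03, 0.15, 0]
}}

```text
t: 18.3
position: [0.4664, -0.2136, 0.2023]
eef_rot: [0.476, 0.523, -0.475, 0.524]
force: [-0.3, 0.3, -1.1]
gripper_width: 0.0277
```

```bash
python3 - <<'E'
from h import *
im,d=get_image('side'); P,_,_=cloud('side',im,d)
q=P[(P[:,0]>.43)&(P[:,0]<.52)&(P[:,2]>.04)&(P[:,2]<.058)&(P[:,1]<-.20)&(P[:,1]>-.56)]
h,e=np.histogram(q@np.array([.096,-.9954,0]),np.arange(.28,.53,.005)); print(dict(zip(e.round(3).tolist(),h.tolist())))
a=cv2.resize(im[190:320,200:430],None,fx=3.4,fy=3.4,interpolation=cv2.INTER_CUBIC)
cv2.imwrite('pics/s4.png',a)
im2,d2=get_image('top'); cv2.imwrite('pics/t4.png',cv2.resize(im2[130:270,120:380],None,fx=3,fy=3,interpolation=cv2.INTER_CUBIC))
P,_,_=cloud('top',im2,d2)
for nm,(x,y,h) in dict(wt=(.37,-.414,.052),block=(.407,.2,.024)).items():
    q=P[(np.hypot(P[:,0]-x,P[:,1]-y)<.09)&(P[:,2]>h-.006)&(P[:,2]<h+.006)]; print(nm,len(q),q.mean(0))
print(readout.observe()['force'])
E
```

```text
{0.28: 0, 0.285: 0, 0.29: 0, 0.295: 1, 0.3: 15, 0.305: 20, 0.31: 17, 0.315: 19, 0.32: 20, 0.325: 18, 0.33: 19, 0.335: 22, 0.34: 18, 0.345: 19, 0.35: 20, 0.355: 21, 0.36: 17, 0.365: 21, 0.37: 17, 0.375: 19, 0.38: 20, 0.385: 19, 0.39: 20, 0.395: 20, 0.4: 20, 0.405: 20, 0.41: 17, 0.415: 24, 0.42: 19, 0.425: 19, 0.43: 18, 0.435: 23, 0.44: 22, 0.445: 16, 0.45: 23, 0.455: 22, 0.46: 21, 0.465: 21, 0.47: 20, 0.475: 24, 0.48: 19, 0.485: 24, 0.49: 22, 0.495: 20, 0.5: 20, 0.505: 13, 0.51: 3, 0.515: 2, 0.52: 2}
wt 35 [ 0.37836193 -0.4148994   0.05067188]
block 428 [0.41407736 0.20904475 0.0236603 ]
[-0.30245306 -0.66119323 -0.10759845]
```

View pics/s4.png

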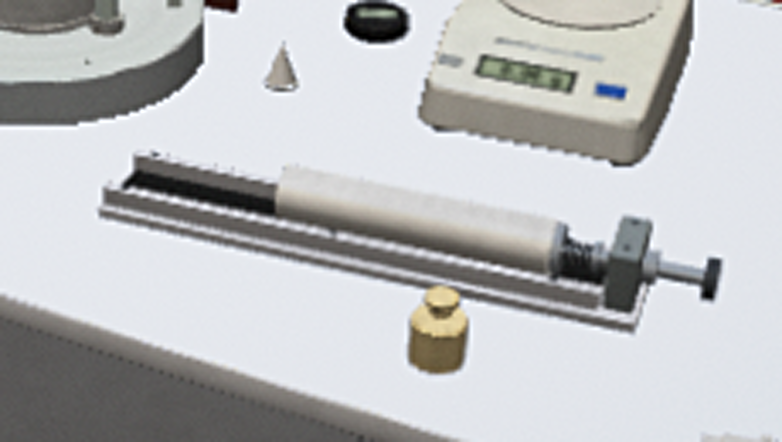

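View pics/t4.png

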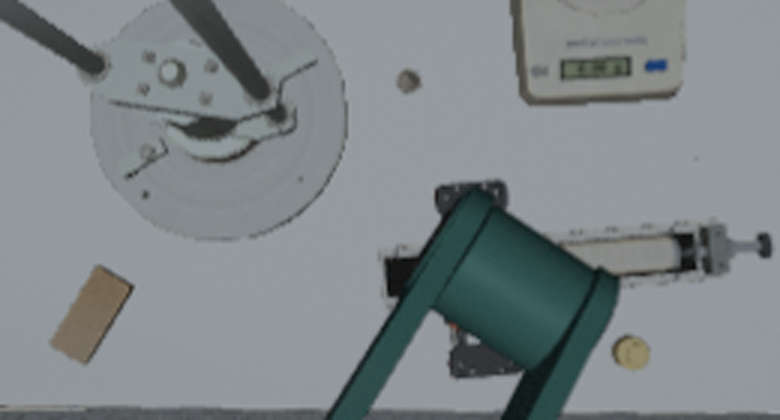

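The close side view shows the tube lying in the trough with its front end on the pad at (555,250) and no gap. In the top view the block (90,315), cone (408,80) and weight (630,352) are where they started. The gripper is clear, so I'll hand in.

```bash
python3 -c "
from rig import r; print(r.sign_off())"
```

```text
the job is handed in; nothing more can be done
None
```

The job is done and handed in at about 18.4 s: the tube lies in the trough against the spring pad.

- **Tipping:** I pushed the tube over near its top, with the fingertips about 18 cm above the worktop. Its foot stayed in place up to the 4° tilt I checked, and it fell lengthwise into the trough.
- **Pressing:** I slid it to the pad slowly and built up the push in small steps to about 11.3 N at the wrist. Allowing about 1 N for friction, the pad took about 10 N. The pad's travel of about 4.3 mm gives about 10.5 N. The highest push I read was 11.9 N, below the 16 N limit; force was read only at the end of each move and while holding still.
- **Letting go:** I backed off at 5 mm/s until the force read zero, then withdrew and lifted clear.

**Last checks:** The side view shows the tube against the pad with no visible gap. The wrist force was zero within noise. The block and weight measured within about 1 mm of where they started. The cone was only compared by eye in the pictures and looks unmoved. I didn't measure the contact force left on the pad after letting go. The two ways of estimating the pad force differed by about 0.5 N.

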